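Book out a box of thread cones with the counter scanner

ROBOT

A 6-joint arm with a two-finger parallel gripper is mounted at the origin on the work surface. World frame = base frame: x ahead of the robot, y to its left, z up, the work surface at z = 0. Lengths are in m, angles in rad, forces in N, time in s.
With the tool pointing down it reaches from about 0.2 to 0.875 m from the base axis. Payload 3.4 kg.
Tool frame: the origin (TCP) lies at the very end of the fingers, on their centre line; the grasp point (between the pads) lies 19 mm behind it; z points along the fingers, y is the line along which they close (so a half turn about z gives the same grasp; the last joint's range is limited). The gripper opens to 94 mm and grips with 3 to 60 N. Pads are 16 mm wide; open, the fingers measure 119 mm over their backs; the gripper's body (75 mm by 177 mm) begins 78 mm behind the grasp point.
Start: joints at [1.051, 0.276, 1.505, -0, 1.361, -0.121], TCP at [0.223, 0.53, 0.205] pointing down, gripper open.
Joint ranges: [-2.89, 2.89], [-0.75, 2.08], [0.22, 2.7], [-1.18, 4.32], [0.11, 2.71], [-2.7, 2.7]. Speed limits (rad/s): [2.57, 2.57, 3.14, 3.14, 3.14, 3.14].

INTERFACE

Orientations are given as a 3x3 rotation matrix whose columns are the frame's x, y, z axes.
In Python, from plant import ctrl gives the robot as it stands.
- The arm moves only by the tool carry_out, never from a script. Its arguments are lists of equal length, an entry for each row: "delta_pos": the shift along the tool's x, y, z in units of 0.03 m (1.0 is 0.03 m), a list of three; "twist": the turn about the tool's z in units of 1.5 rad (1.0 is 1.5 rad). A call has exactly 8 rows; each row shifts and turns the commanded pose from where the row before left it, along the tool's axes as they then stand; what a row does not reach is not made up. A row lasts 1/12 s, in which the tool goes at most 41.7 mm and 7.16 degrees, less where a joint would pass 70% of its speed; a pose out of reach is approached as far as the arm can. A call with a number of a shift or a turn outside -1 to 1 is refused whole. A call with a gripper value outside its range is refused whole. "grip" is the opening, from 0 (shut) to 1 (fully open), set as the call begins (left out, the last holds). The fingers move at their own pace and stop on an object; "force" is the grip in N (left out, the last holds). Time passes only in rows, so rows that do not move let the fingers close, or fill a call up. It gives the time, the measured TCP pose, the force, the opening and the grip force at its end, in the units of the state.
- ctrl.get_obs(): the state, without advancing time (a new reading comes with each control period).
- ctrl.read_camera(name): name is "scene" or "top"; returns the picture (400x640x3 uint8, blue, green, red); there is no depth.
- ctrl.camera_params(name): a dict with "mtx" (3x3 intrinsics, pixels), "k1" (the pictures are not rectified: a ray, as slopes to the right and down, at radius r is drawn at 1 + k1 r^2 times it, then the intrinsics apply), "R" (3x3) and "t" (3): a world point X has camera coordinates R X + t. Camera axes: x right, y down, z forward; pixel columns grow to the right and rows downward; lengths in m; the calibration is good to about 2 mm. A picture is of the moment at which its call begins. camera_params takes no time and is no camera call.
- ctrl.close_job(): hands the job in; it is judged then, once.
The state is a dict: "clock": time; "joint_pos": joint angles; "joint_vel": joint speeds; "tau": joint torques, N m; "eef_pos": TCP position; "ee_rot": TCP orientation; "contact_force": force on the tool from outside, world axes, zero at the start; "ft_torque": the same for the moment, N m; "gripper_width": finger opening in m; "grasp_force": force on a finger pad.
Only numpy, scipy, OpenCV 4.12 (cv2) and the standard library are available. Lean on these libraries where they do the work, as an engineer would, in place of code of your own. Each camera call takes 0.05 s, during which the arm holds its last target. There are 200 camera calls.

TASK

Book out the box of tall thread cones: first push the mode slide on the booking box fully home to its left-hand end stop (left as the robot sees it). Then pick up the scanner, aim its window square-on at the middle of the label on the cone box from about a hand's width (roughly 10 cm) away and hold it steady for a full second, then aim it in the same way at the label on the job card stand and hold it steady for a second. Finally stand the scanner back upright on its round plate without dropping it, and leave the boxes and the other things on the counter where they are.

Things in the scene. Friction and masses are not known exactly. Their poses are not given: they have to be found in the camera images.
- scanner: Counter barcode scanner that reads by itself (no trigger): round black weighted foot 72 mm across and 16 mm high, black 26 mm square upright neck, grey head (85 long x 40 wide x 36 mm high) on top whose nose dips 20 degrees. About 135 mm tall, 0.26 kg, most of it low in the foot. It starts standing on its round plate. Origin: centre of the foot's underside. x: level, the way the nose looks; z up
- scanner_grip (a point): Centre of the scanner's head, 102 mm above the foot's underside and 8 mm ahead of its axis. The head's flat upright sides are 40 mm apart along the scanner's y: grip it there from above, fingertips about 19 mm below this point
- scanner_window (a point): Centre of the black window at the nose (48 mm ahead of and 87 mm above the scanner's origin). x axis: the beam, out of the window, 20 degrees below level while the scanner stands; y: level across the window
- rest: Scanner's place: fixed flat round plate, rubber edge and dark metal top, 120 mm across, 6 mm thick, no rim. Origin: centre of its underside, on the counter; its top is 6 mm higher
- cone_box: Open cardboard box, 140 (x) x 150 (y) x 120 mm high, holding four tall thread cones that stand well above its rim (to 171 mm); label bracket on its front, which faces the robot. Heavy (about 1.6 kg), loose. Origin: centre of its underside
- cone_box_label (a point): Label of the box of tall cones, 92 mm in front of the box's centre, 117 mm above the counter. The label is 74 x 48 mm white paper with black bars, on a 45-degree bracket. Origin: middle of the label's surface. x axis: straight out of the label (towards the robot and 45 degrees up when the body's yaw is 0); y: level, along its 74 mm side
- spool_box: The other box, not to be booked: same cardboard box and label bracket, but holding nine short spools that stay below its rim. Origin: centre of its underside
- card_stand: Job card stand, fixed: 90 mm square dark foot, short steel post, grey plate sloping at 45 degrees with the job card's label, facing the robot; 108 mm high. Origin: centre of the foot's underside
- card_label (a point): Label of the job card stand, 10 mm in front of its centre, 85 mm above the counter. The label is 74 x 48 mm white paper with black bars, on a 45-degree bracket. Origin: middle of the label's surface. x axis: straight out of the label (towards the robot and 45 degrees up when the body's yaw is 0); y: level, along its 74 mm side
- booking_box: Booking box, fixed: flat grey case 100 x 180 x 12 mm with a dark display strip and, on its nearer half, an aluminium track (40 x 150 mm, its top 26 mm above the counter) with the mode slide. Origin: on the counter below, 18 mm nearer the robot than the case's middle; its y axis points to the slide's end stop
- mode_slide (a joint): Travel of the mode slide: 0 at the right-hand stop, 0.100 m at the left-hand end stop (booking box's +y). Needs 2 to 4 N and stays where it is left. It starts in the right-hand half
- mode_slide_top (a point): Middle of the top of the mode slide's black block (28 x 20 along the track x 40 mm high; this point is 66 mm above the counter)
- loose_cone: Loose cone of thread standing on the counter, 58 mm across, 120 mm high; leave alone. Origin: centre of its underside
- button_jar: Clear jar with a steel lid, 60 mm across, 75 mm high; leave alone. Origin: centre of its underside
- mug: White mug, 74 mm across, 85 mm high; leave alone. Origin: centre of its underside
Not all that is in view belongs to the job. What is shaped like the scanner but red is not meant.

How it is judged:
On the way, in this order (a step that is already met when the one before it is completed fails the run):
1. the mode slide is pushed home to its left-hand end stop while the scanner is still standing on its plate (value of joint mode_slide above 0.095 m and distance of scanner from where it was at the start of the episode below 0.03 m), for 0.2 s.
2. the scanner is picked up, its foot clear of the plate (z of scanner in the frame of rest above 0.03 m and contact force between the fingers and scanner above 1 N), for 0.2 s.
3. the scanner is held steady, square-on to the cone box's label: window 40 to 160 mm out from it, beam within 20 mm of its middle and 0.35 rad of square-on (x of scanner_window in the frame of cone_box_label between 0.04 and 0.16 m and x of cone_box_label in the frame of scanner_window above 0 m and y of cone_box_label in the frame of scanner_window between -0.02 and 0.02 m and z of cone_box_label in the frame of scanner_window between -0.02 and 0.02 m and angle between the x axis of scanner_window and the x axis of cone_box_label, either way round below 0.35 rad and linear speed of scanner below 0.03 m/s and angular speed of scanner below 0.2 rad/s), for 0.8 s.
4. the scanner is held steady, square-on to the job card's label (x of scanner_window in the frame of card_label between 0.04 and 0.16 m and x of card_label in the frame of scanner_window above 0 m and y of card_label in the frame of scanner_window between -0.02 and 0.02 m and z of card_label in the frame of scanner_window between -0.02 and 0.02 m and angle between the x axis of scanner_window and the x axis of card_label, either way round below 0.35 rad and linear speed of scanner below 0.03 m/s and angular speed of scanner below 0.2 rad/s), for 0.8 s.
At the end, for the whole second after the job is handed in: Mode slide within 5 mm of its left-hand end stop; scanner released, at rest, upright within 0.08 rad, its foot wholly on its plate (centres within 24 mm, level with its top); both boxes, loose cone, jar and mug within 30 mm of where they were (value of joint mode_slide above 0.095 m and horizontal distance between scanner and rest below 0.024 m and angle between scanner's own z axis and vertical below 0.08 rad and z of scanner in the frame of rest between 0.002 and 0.011 m and linear speed of scanner below 0.02 m/s and distance of each of cone_box, spool_box, loose_cone, button_jar, mug from where it was at the start of the episode below 0.03 m); the robot touches nothing.
It fails at once if the scanner is dropped (falls faster than 0.5 m/s out of the fingers) (linear speed of scanner above 0.5 m/s and contact force between the fingers and scanner below 0.1 N).
It fails at once if a box or another thing on the counter is moved by more than 30 mm or knocked over (distance of any of cone_box, spool_box, loose_cone, button_jar, mug from where it was at the start of the episode above 0.03 m or angle between any of cone_box, spool_box, loose_cone, button_jar, mug's own z axis and vertical above 0.5 rad).
It also fails if it takes over 64 s, if anything falls off the work surface, if the arm or the gripper's body presses on something with over 40 N, if the wrist force passes 120 N, or if a joint passes its speed limit or range.

## Working session

There is one attempt and no reset: what is moved stays moved. The work goes in short steps, Python scripts to look and compute and a tool call to move; the robot and the scene stay as the last step left them, time stands still between calls to the robot, and variables do not carry over. Pictures are saved under pics/ and viewed, at most 10 in all, crops included, and the job is handed in when it is done.

Besides the shell and the picture viewer there is one more tool, called after "Call:" by a JSON object that holds its "api" and its "payload", one argument or row to a line. carry_out: Moves the arm, as the interface text tells. Shifts and turns lie within -1 to 1; 1 stands for 0.03 m of shift or 1.5 rad of turn. Its arguments: {"type":"object","properties":{"delta_pos":{"type":"array","items":{"type":"array","items":{"type":"number"}}},"twist":{"type":"array","items":{"type":"number"}},"grip":{"type":"number"},"force":{"type":"number"}},"required":["delta_pos","twist"]}

```bash
ls; mkdir -p pics
python3 - <<'E'
from plant import ctrl
import cv2,numpy as np
for n in("scene","top"):
    cv2.imwrite(f"pics/{n}0.png",ctrl.read_camera(n)); p=ctrl.camera_params(n); print(n,p)
o=ctrl.get_obs(); print(o)
E
```

```text
pics
scene {'mtx': array([[514.98333555,   0.        , 322.33233856],
       [  0.        , 514.98333555, 200.34681437],
       [  0.        ,   0.        ,   1.        ]]), 'k1': 0.04438655464045504, 'R': array([[ 0.38731948,  0.92194115,  0.00285189],
       [ 0.80804596, -0.337978  , -0.4825273 ],
       [-0.4438979 ,  0.18919668, -0.87587629]]), 't': array([-0.20102103, -0.43287906,  1.72124319])}
top {'mtx': array([[408.49241575,   0.        , 321.39971329],
       [  0.        , 408.49241575, 192.75288146],
       [  0.        ,   0.        ,   1.        ]]), 'k1': -0.0059011579216534426, 'R': array([[-0.01423436, -0.99989655,  0.00206687],
       [-0.98301927,  0.01361583, -0.1829965 ],
       [ 0.18294943, -0.00463662, -0.98311139]]), 't': array([-0.00884293,  0.57909561,  0.92082494])}
{'clock': 0.1, 'joint_pos': array([ 1.05097085e+00,  2.76497872e-01,  1.50594295e+00, -2.71402176e-05,
        1.36071112e+00, -1.20998242e-01]), 'joint_vel': array([-3.12783103e-04,  2.40842913e-04, -1.46846192e-03,  7.68533164e-04,
       -9.60295147e-05,  7.27874720e-04]), 'tau': array([ 2.33794723e-03, -4.05454874e+01, -2.37778258e+01,  7.04727368e-02,
        2.97493965e-02, -2.45457227e-05]), 'eef_pos': array([0.22306458, 0.52944135, 0.20473591]), 'ee_rot': array([[-9.21519203e-01,  3.88332067e-01, -7.51505438e-04],
       [ 3.88332761e-01,  9.21518204e-01, -1.36649950e-03],
       [ 1.61870368e-04, -1.55108971e-03, -9.99998784e-01]]), 'contact_force': array([-0.09406341, -0.26808261,  0.22150071]), 'ft_torque': array([ 0.04925238, -0.05658157,  0.00371165]), 'grasp_force': 0.0, 'gripper_width': 0.09409337009118142}
```

View pics/scene0.png

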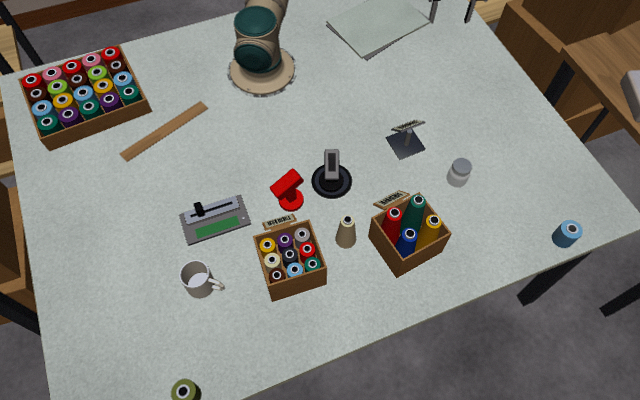

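View pics/top0.png

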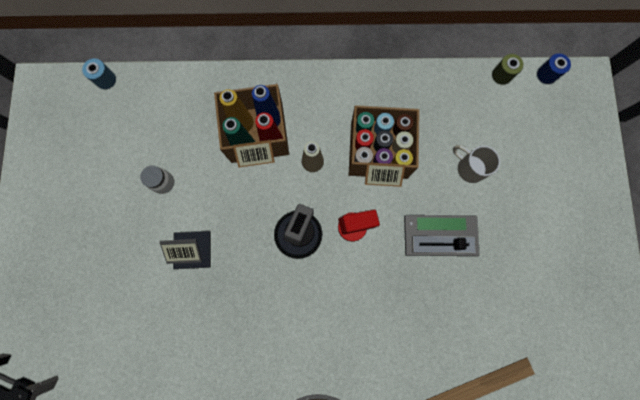

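Scene: robot base at the top (260,50), so robot-left is image-right. Top view: robot-left is image-left.

Could be taken for the scanner: the grey/black one on its plate at (299,230) top, and the red decoy at (358,224). For the box: tall cones at (252,120), short spools at (385,140). For the label: cone box (254,155), spool box (384,176), card stand (181,252). The slide is at (460,243).

I choose the grey scanner, the cone box at (252,120) and the card at (181,252), and check them in a close crop.

```bash
cat > h.py <<'E'
import cv2,numpy as np
from plant import ctrl
P={n:ctrl.camera_params(n) for n in("scene","top")}
def ray(n,px):
    p=P[n]; d=np.array([p["k1"],0,0,0,0.])
    u=cv2.undistortPoints(np.array([[px]],float),p["mtx"],d)[0,0]
    return -p["R"].T@p["t"], p["R"].T@np.array([u[0],u[1],1])
def onz(n,px,z):
    c,d=ray(n,px); return c+d*(z-c[2])/d[2]
def tri(pt,ps):
    A=np.zeros((3,3));b=np.zeros(3)
    for n,px in(("top",pt),("scene",ps)):
        c,d=ray(n,px);d/=np.linalg.norm(d);M=np.eye(3)-np.outer(d,d);A+=M;b+=M@c
    return np.linalg.solve(A,b)
def proj(n,X):
    p=P[n]; return cv2.projectPoints(np.array([X],float),cv2.Rodrigues(p["R"])[0],p["t"],p["mtx"],np.array([p["k1"],0,0,0,0.]))[0].ravel()
def move(tx,ty,tz,yaw=None):
    "print tool-axis shift (units of 0.03) from the current TCP to the target; yaw= wanted tool x heading"
    o=ctrl.get_obs();R=o["ee_rot"];e=R.T@(np.array([tx,ty,tz])-o["eef_pos"])
    th=np.arctan2(R[1,0],R[0,0]); print("t",o["clock"],"tcp",o["eef_pos"].round(4),"yaw",th.round(3),"local units",(e/.03).round(2),
      "twist units",None if yaw is None else round(-((yaw-th+np.pi)%(2*np.pi)-np.pi)/1.5,3))
E
python3 - <<'E'
import cv2
a=cv2.imread("pics/top0.png")[85:275,150:490]; cv2.imwrite("pics/crop0.png",cv2.resize(a,None,fx=2.35,fy=2.35,interpolation=cv2.INTER_CUBIC))
b=cv2.imread("pics/scene0.png")[110:280,170:480]; cv2.imwrite("pics/crop1.png",cv2.resize(b,None,fx=2.5,fy=2.5,interpolation=cv2.INTER_CUBIC))
E
```

```text
(no output)
```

View pics/crop0.png

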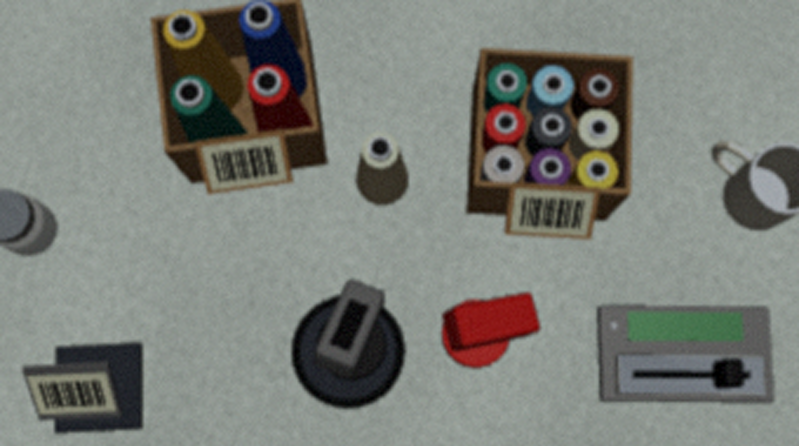

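View pics/crop1.png

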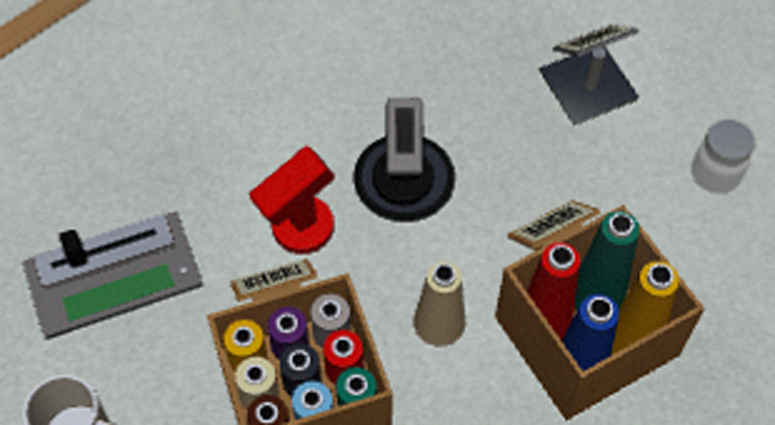

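The crops confirm the choices: grey scanner on its plate at crop (348,340), cone-box label at (247,163), card label at (74,393), slide block at (733,373). The red decoy is at (490,325) and the spool box at (552,140). Next I work out positions and test both nose directions.

Run:
```python
from h import *
np.set_printoptions(precision=4,suppress=True)
T=lambda x,y:(150+(x+.5)/2.35-.5,85+(y+.5)/2.35-.5)
S=lambda x,y:(170+(x+.5)/2.5-.5,110+(y+.5)/2.5-.5)
for n in P: print(n,"cam",-P[n]["R"].T@P[n]["t"])
def lab(n,l,r,z):
    a,b=onz("top",T(*l),z),onz("top",T(*r),z); d=a-b
    print(n,(a+b)/2,"yaw",np.arctan2(-d[0],d[1]),"len",np.linalg.norm(d))
lab("cone",(205.5,170),(289,157),.117); lab("card",(36,396),(112,391),.085)
print("card tri",tri(T(74,393.5),S(597,40)),"cone tri",tri(T(247,163.5),S(556,224)))
pt=onz("top",T(348.5,350),.004);ps=onz("scene",S(404,178),.004);print("plate",pt,ps)
print("slide tri",tri(T(727,372),S(70,237)), "slide z.066",onz("top",T(735,373),.066))
print("track ends",onz("top",T(617,374),.026),onz("top",T(764,374),.026))
print("case corners",[onz("top",T(*c),.012)[:2] for c in((598,307),(770,307),(774,401),(600,401))])
for n,c in(("mug",(762,180)),("redfoot",(477,335)),("cone",(382,180))):print(n,onz("top",T(*c),.0))
# scanner yaw
c=(pt+ps)/2;c[2]=.006
obsT=np.array([T(366,286),T(338,362)]);obsS=np.array([S(404,99),S(405,172)])
res=[]
for k in range(0,360,2):
    a=np.radians(k);R=np.array([[np.cos(a),-np.sin(a),0],[np.sin(a),np.cos(a),0],[0,0,1]])
    X=[c+R@np.array(v) for v in((-.0258,0,.1334),(.054,0,.104))]
    t=np.array([proj("top",x) for x in X]);s=np.array([proj("scene",x) for x in X])
    for fl in(0,1):
        o,q=(obsT,obsS) if not fl else (obsT[::-1],obsS)
        q1=min(abs(s-obsS).sum(),abs(s-obsS[::-1]).sum())
        res.append((round(abs(t-o).sum()+q1,1),k,fl,t.round(1).tolist(),s.round(1).tolist()))
for r in sorted(res)[:5]:print(r)
print(obsT,obsS)
```

```text
scene cam [ 1.1917 -0.2866  1.2993]
top cam [ 0.4007 -0.0125  1.0113]
cone [0.6578 0.1326 0.117 ] yaw 0.14675337110566178 len 0.08118254420277034
card [0.4417 0.2999 0.085 ] yaw 0.05173155144894165 len 0.07254504917556992
card tri [0.4423 0.3031 0.0824] cone tri [0.6592 0.1361 0.1157]
plate [0.4865 0.0418 0.004 ] [0.4854 0.0426 0.004 ]
slide tri [ 0.4529 -0.334   0.0709] slide z.066 [ 0.4533 -0.3403  0.066 ]
track ends [ 0.4563 -0.2333  0.026 ] [ 0.4541 -0.3837  0.026 ]
case corners [array([ 0.5272, -0.2204]), array([ 0.5246, -0.4011]), array([ 0.427 , -0.3971]), array([ 0.4297, -0.2174])]
mug [ 0.6653 -0.4088  0.    ]
redfoot [ 0.5007 -0.0936  0.    ]
cone [0.6709 0.0049 0.    ]
(np.float64(10.0), 336, 1, [[289.5, 239.7], [305.0, 207.6]], [[332.3, 147.4], [331.7, 178.0]])
(np.float64(10.6), 338, 1, [[289.9, 239.9], [304.2, 207.3]], [[331.9, 147.4], [332.4, 178.0]])
(np.float64(11.2), 340, 1, [[290.3, 240.0], [303.4, 207.0]], [[331.6, 147.4], [333.1, 178.0]])
(np.float64(11.5), 334, 1, [[289.1, 239.5], [305.8, 207.9]], [[332.6, 147.4], [331.0, 178.0]])
(np.float64(11.9), 342, 1, [[290.7, 240.1], [302.6, 206.7]], [[331.3, 147.4], [333.8, 178.0]])
[[305.4574 206.4149]
 [293.5426 238.7553]] [[331.3 149.3]
 [331.7 178.5]]
```

Nose faces away from the robot (yaw about −19°). The label and beam differ by 25° when the scanner stands upright and the tool can only twist about z. So I will have to pitch the scanner in the fingers later. First the slide.

Call:
{"api": "carry_out", "payload": {
  "delta_pos": [
    [0,0,0],
    [0,0,0],
    [0,0,0],
    [0,0,0],
    [-0.26,-1,0],
    [-0.26,-1,0],
    [-0.26,-1,0],
    [-0.26,-1,0]
  ],
  "twist": [-0.0665,-0.0665,-0.0665,-0.0665,0,0,0,0],
  "grip": 0,
  "force": 20
}}

```text
clock: 0.77
eef_pos: [0.2543, 0.4084, 0.2049]
ee_rot: [[-1.0, -0.001, -0.001], [-0.001, 1.0, -0.001], [0.001, -0.001, -1.0]]
contact_force: [-0.0, 0.0, 0.6]
gripper_width: 0.044
grasp_force: 0.0
```

Call:
{"api": "carry_out", "payload": {
  "delta_pos": [
    [-0.26,-1,0],
    [-0.26,-1,0],
    [-0.26,-1,0],
    [-0.26,-1,0],
    [-0.26,-1,0],
    [-0.26,-1,0],
    [-0.26,-1,0],
    [-0.26,-1,0]
  ],
  "twist": [0,0,0,0,0,0,0,0]
}}

```text
clock: 1.43
eef_pos: [0.3167, 0.1685, 0.2053]
ee_rot: [[-1.0, -0.001, -0.0], [-0.001, 1.0, -0.0], [0.0, -0.0, -1.0]]
contact_force: [0.2, -0.8, -0.2]
gripper_width: 0.0007
grasp_force: 0.0
```

Call:
{"api": "carry_out", "payload": {
  "delta_pos": [
    [-0.26,-1,0],
    [-0.26,-1,0],
    [-0.26,-1,0],
    [-0.26,-1,0],
    [-0.26,-1,0],
    [-0.26,-1,0],
    [-0.26,-1,0],
    [-0.26,-1,0]
  ],
  "twist": [0,0,0,0,0,0,0,0]
}}

```text
clock: 2.1
eef_pos: [0.3792, -0.0716, 0.2053]
ee_rot: [[-1.0, 0.0, -0.0], [0.0, 1.0, 0.0], [0.0, 0.0, -1.0]]
contact_force: [0.4, 0.3, -0.1]
gripper_width: 0.0004
grasp_force: 0.0
```

Call:
{"api": "carry_out", "payload": {
  "delta_pos": [
    [-0.26,-1,0],
    [-0.26,-1,0],
    [-0.26,-1,0],
    [-0.26,-1,0],
    [-0.26,-1,0],
    [-0.26,-1,0],
    [-0.26,-1,0],
    [-0.26,-1,0]
  ],
  "twist": [0,0,0,0,0,0,0,0]
}}

```text
clock: 2.77
eef_pos: [0.4417, -0.3114, 0.2049]
ee_rot: [[-1.0, 0.0, -0.001], [0.0, 1.0, 0.001], [0.001, 0.001, -1.0]]
contact_force: [0.1, -1.1, 0.4]
gripper_width: 0.0006
grasp_force: 0.0
```

```bash
python3 -c "
from h import *
move(.455,-.378,.045,np.pi)"
```

```text
t 2.7667 tcp [ 0.4417 -0.3114  0.2049] yaw 3.141 local units [-0.45 -2.23  5.33] twist units -0.0
```

Call:
{"api": "carry_out", "payload": {
  "delta_pos": [
    [-0.15,-0.75,0],
    [-0.15,-0.75,0],
    [-0.15,-0.75,0],
    [0,0,1],
    [0,0,1],
    [0,0,1],
    [0,0,1],
    [0,0,1]
  ],
  "twist": [0,0,0,0,0,0,0,0]
}}

```text
clock: 3.43
eef_pos: [0.455, -0.3773, 0.0538]
ee_rot: [[-1.0, 0.0, -0.0], [0.0, 1.0, 0.0], [0.0, 0.0, -1.0]]
contact_force: [0.2, -0.2, -0.4]
gripper_width: 0.0005
grasp_force: 0.0
```

Call:
{"api": "carry_out", "payload": {
  "delta_pos": [
    [0,0,0.3],
    [0,0.4,0],
    [0,0.4,0],
    [0,0.4,0],
    [0,0.4,0],
    [0,0.4,0],
    [0,0.4,0],
    [0,0.4,0]
  ],
  "twist": [0,0,0,0,0,0,0,0]
}}

```text
clock: 4.1
eef_pos: [0.4565, -0.2929, 0.0479]
ee_rot: [[-1.0, -0.001, 0.003], [-0.001, 1.0, -0.002], [-0.003, -0.002, -1.0]]
contact_force: [1.0, -2.1, 0.5]
gripper_width: 0.0009
grasp_force: 1.0
```

Call:
{"api": "carry_out", "payload": {
  "delta_pos": [
    [0,0.1,0],
    [0,0.1,0],
    [0,0.05,0],
    [0,0.05,0],
    [0,0.05,0],
    [0,0.05,0],
    [0,0,0],
    [0,0,0]
  ],
  "twist": [0,0,0,0,0,0,0,0]
}}

```text
clock: 4.77
eef_pos: [0.4553, -0.2815, 0.0462]
ee_rot: [[-1.0, 0.0, -0.0], [0.0, 1.0, 0.001], [0.0, 0.001, -1.0]]
contact_force: [-0.6, -1.3, 0.9]
gripper_width: 0.001
grasp_force: 0.5
```

Call:
{"api": "carry_out", "payload": {
  "delta_pos": [
    [0,0.06,0],
    [0,0.06,0],
    [0,0.06,0],
    [0,0.06,0],
    [0,0,0],
    [0,0,0],
    [0,0,0],
    [0,0,0]
  ],
  "twist": [0,0,0,0,0,0,0,0]
}}

```text
clock: 5.43
eef_pos: [0.4555, -0.2808, 0.0466]
ee_rot: [[-1.0, -0.003, 0.0], [-0.003, 1.0, -0.011], [-0.0, -0.011, -1.0]]
contact_force: [-3.6, -15.5, -5.9]
gripper_width: 0.0001
grasp_force: 7.7
```

Run:
```python
from h import *
o=ctrl.get_obs();print(o["eef_pos"],o["contact_force"])
cv2.imwrite("pics/top1.png",ctrl.read_camera("top"))
```

```text
[ 0.45554097 -0.28082288  0.04661409] [ -3.60889951 -15.53002216  -5.90435695]
```

The push ended against the stop: force jumped to 15 N at y = −0.281, which matches the predicted home position. Now to the scanner.

Call:
{"api": "carry_out", "payload": {
  "delta_pos": [
    [0,-0.8,0],
    [0,0,-1],
    [0,0,-1],
    [0,0,-1],
    [0,0,-1],
    [0,0,-1],
    [0,0,-0.6],
    [-0.1,1,0]
  ],
  "twist": [0,0,0,0,0,0,0,0]
}}

```text
clock: 6.15
eef_pos: [0.4604, -0.2732, 0.2184]
ee_rot: [[-1.0, 0.004, 0.006], [0.004, 1.0, -0.007], [-0.006, -0.007, -1.0]]
contact_force: [2.2, -0.6, -0.0]
gripper_width: 0.0004
grasp_force: 0.0
```

Call:
{"api": "carry_out", "payload": {
  "delta_pos": [
    [-0.1,1,0],
    [-0.1,1,0],
    [-0.1,1,0],
    [-0.1,1,0],
    [-0.1,1,0],
    [-0.1,1,0],
    [-0.1,1,0],
    [-0.1,1,0]
  ],
  "twist": [0,0,0,0,0,0,0,0],
  "grip": 1
}}

```text
clock: 6.82
eef_pos: [0.4812, -0.0263, 0.214]
ee_rot: [[-1.0, 0.0, -0.002], [0.0, 1.0, 0.001], [0.002, 0.001, -1.0]]
contact_force: [0.2, 0.2, -0.8]
gripper_width: 0.0508
grasp_force: 0.0
```

Call:
{"api": "carry_out", "payload": {
  "delta_pos": [
    [-0.1,1,0],
    [-0.1,1,0],
    [0,0.7,0],
    [0,0,0],
    [0,0,0],
    [0,0,0],
    [0,0,0],
    [0,0,0]
  ],
  "twist": [0,0,0,0.0737,0.0737,0.0737,0,0]
}}

```text
clock: 7.48
eef_pos: [0.4875, 0.053, 0.214]
ee_rot: [[-0.947, 0.323, -0.002], [0.323, 0.947, 0.001], [0.002, -0.0, -1.0]]
contact_force: [0.6, -0.2, -0.1]
gripper_width: 0.0944
grasp_force: 0.0
```

Run:
```python
from h import *
move(.490,.037,.089,2.81)
a=ctrl.read_camera("scene");cv2.imwrite("pics/s1.png",cv2.resize(a[60:260,160:460],None,fx=2.6,fy=2.6,interpolation=cv2.INTER_CUBIC))
```

```text
t 7.4833 tcp [0.4875 0.053  0.214 ] yaw 2.813 local units [-0.26 -0.48  4.17] twist units 0.002
```

View pics/s1.png

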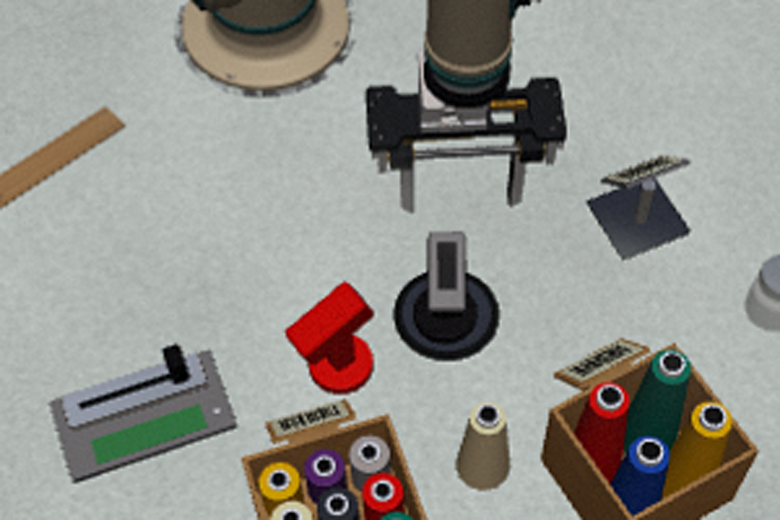

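The slide block is at its left end (175,360 in the crop). The open fingers, tips at (407,205) and (515,200), straddle the grey head at (447,270). Descend and grip gently.

Call:
{"api": "carry_out", "payload": {
  "delta_pos": [
    [-0.26,-0.48,0],
    [0,0,0.9],
    [0,0,0.9],
    [0,0,0.9],
    [0,0,0.7],
    [0,0,0.5],
    [0,0,0.27],
    [0,0,0]
  ],
  "twist": [0,0,0,0,0,0,0,0]
}}

```text
clock: 8.2
eef_pos: [0.4895, 0.0365, 0.0877]
ee_rot: [[-0.946, 0.325, -0.004], [0.325, 0.946, 0.0], [0.004, -0.001, -1.0]]
contact_force: [-0.3, -0.8, 0.0]
gripper_width: 0.0943
grasp_force: 0.0
```

Call:
{"api": "carry_out", "payload": {
  "delta_pos": [
    [0,0,0],
    [0,0,0],
    [0,0,0],
    [0,0,0],
    [0,0,0],
    [0,0,0],
    [0,0,0],
    [0,0,0]
  ],
  "twist": [0,0,0,0,0,0,0,0],
  "grip": 0,
  "force": 12
}}

```text
clock: 8.87
eef_pos: [0.491, 0.0365, 0.0895]
ee_rot: [[-0.946, 0.325, 0.0], [0.325, 0.946, 0.0], [-0.0, 0.0, -1.0]]
contact_force: [0.6, 1.4, 1.1]
gripper_width: 0.044
grasp_force: 0.8
```

Run:
```python
from h import *
move(.490,.037,.089,2.81);o=ctrl.get_obs();print(o["contact_force"],o["gripper_width"],o["grasp_force"])
```

```text
t 8.8667 tcp [0.491  0.0365 0.0895] yaw 2.81 local units [0.04 0.   0.02] twist units 0.0
[0.61654448 1.38793123 1.13353655] 0.04395707550728153 0.7999855817615753
```

Call:
{"api": "carry_out", "payload": {
  "delta_pos": [
    [0,0,0],
    [0,0,0],
    [0,0,0],
    [0,0,0],
    [0,0,-0.1],
    [0,0,-0.2],
    [0,0,-0.3],
    [0,0,-0.4]
  ],
  "twist": [0,0,0,0,0,0,0,0],
  "force": 20
}}

```text
clock: 9.53
eef_pos: [0.4902, 0.0364, 0.1194]
ee_rot: [[-0.946, 0.325, -0.002], [0.325, 0.946, -0.0], [0.002, -0.001, -1.0]]
contact_force: [-0.8, -0.3, -2.7]
gripper_width: 0.0405
grasp_force: 19.6
```

Call:
{"api": "carry_out", "payload": {
  "delta_pos": [
    [0,0,-0.5],
    [0,0,-0.5],
    [0,0,-0.5],
    [0,0,-0.5],
    [0,0,0],
    [0,0,0],
    [0,0,0],
    [0,0,0]
  ],
  "twist": [0,0,0,0,0,0,0,0]
}}

```text
clock: 10.2
eef_pos: [0.4901, 0.0365, 0.1783]
ee_rot: [[-0.946, 0.325, -0.002], [0.325, 0.946, 0.0], [0.002, -0.001, -1.0]]
contact_force: [-0.1, -1.0, -3.1]
gripper_width: 0.0406
grasp_force: 19.6
```

Run:
```python
from h import *
move(.490,.037,.089,2.81)
for n,r in(("scene",(80,240,200,400)),("top",(120,280,220,420))):
    a=ctrl.read_camera(n);cv2.imwrite(f"pics/l_{n}.png",a)
    y0,y1,x0,x1=r; globals()[n]=cv2.resize(a[y0:y1,x0:x1],(500,400),interpolation=cv2.INTER_CUBIC)[:,:400]
cv2.imwrite("pics/l.png",np.hstack([scene,top]))
```

```text
t 10.2 tcp [0.4901 0.0365 0.1783] yaw 2.81 local units [0.   0.02 2.98] twist units 0.0
```

View pics/l.png

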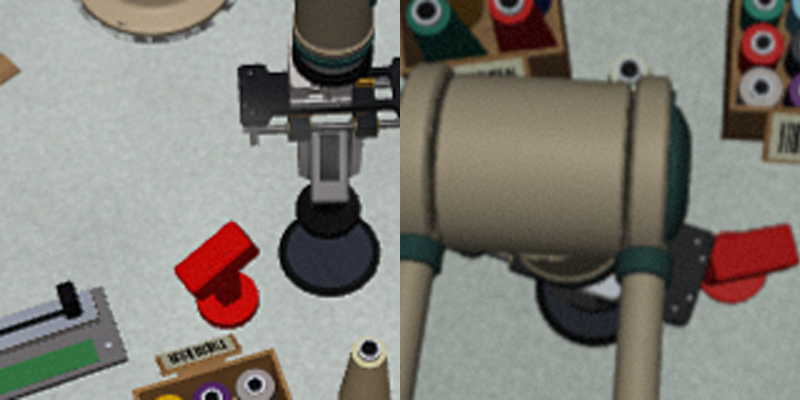

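The scanner hangs upright with 20 N; its foot is about 9 cm clear of the plate, which shows at (329,245) in the left panel. Now I take it to the far edge of the fixed booking box, where its heel can be pressed on the 12 mm step to pitch the nose down about 12° in the fingers.

Call:
{"api": "carry_out", "payload": {
  "delta_pos": [
    [0,0,-0.5],
    [0,0,-0.6],
    [0,0,-0.6],
    [0,0,-0.4],
    [0,0,0],
    [0,0,0],
    [0,0,0],
    [-0.1,-0.5,0]
  ],
  "twist": [0,0,0,0,-0.0737,-0.0737,-0.0737,0],
  "force": 30
}}

```text
clock: 10.97
eef_pos: [0.4931, 0.0234, 0.2418]
ee_rot: [[-1.0, -0.006, -0.002], [-0.006, 1.0, 0.002], [0.002, 0.002, -1.0]]
contact_force: [-0.2, -0.5, -1.6]
gripper_width: 0.0402
grasp_force: 29.5
```

Call:
{"api": "carry_out", "payload": {
  "delta_pos": [
    [-0.2,-0.8,0],
    [-0.2,-1,0],
    [-0.2,-1,0],
    [-0.2,-1,0],
    [-0.2,-1,0],
    [-0.2,-1,0],
    [-0.2,-1,0],
    [-0.2,-1,0]
  ],
  "twist": [0,0,0,0,0,0,0,0]
}}

```text
clock: 11.63
eef_pos: [0.5418, -0.2139, 0.2414]
ee_rot: [[-1.0, 0.0, -0.001], [0.0, 1.0, 0.001], [0.001, 0.001, -1.0]]
contact_force: [0.7, 0.1, -2.7]
gripper_width: 0.0401
grasp_force: 29.5
```

Call:
{"api": "carry_out", "payload": {
  "delta_pos": [
    [-0.2,-1,0],
    [-0.2,-0.75,0],
    [-0.1,-0.4,0],
    [0,0,0],
    [0,0,0.5],
    [0,0,0.8],
    [0,0,0.8],
    [0,0,0.6]
  ],
  "twist": [0,0,0,0,0,0,0,0]
}}

```text
clock: 12.3
eef_pos: [0.5559, -0.2743, 0.1595]
ee_rot: [[-1.0, -0.001, -0.002], [-0.001, 1.0, 0.003], [0.002, 0.003, -1.0]]
contact_force: [0.5, 0.0, -3.1]
gripper_width: 0.0402
grasp_force: 29.5
```

Run:
```python
from h import *
move(.555,-.28,.100,np.pi)
a=ctrl.read_camera("scene");cv2.imwrite("pics/t1.png",a)
print("plate scene",onz("scene",(331.4,177.8),.006))
```

```text
t 12.3 tcp [ 0.5559 -0.2743  0.1595] yaw -3.14 local units [ 0.02 -0.2   1.98] twist units 0.001
plate scene [0.4768094  0.04660469 0.006     ]
```

Call:
{"api": "carry_out", "payload": {
  "delta_pos": [
    [0,-0.2,0.5],
    [0,0,0.6],
    [0,0,0.5],
    [0,0,0.3],
    [0,0,0.1],
    [0,0,0],
    [0,0,0],
    [0,0,0]
  ],
  "twist": [0,0,0,0,0,0,0,0],
  "force": 12
}}

```text
clock: 13.02
eef_pos: [0.5578, -0.2832, 0.1026]
ee_rot: [[-1.0, -0.001, 0.002], [-0.001, 1.0, -0.001], [-0.002, -0.001, -1.0]]
contact_force: [0.9, 0.4, -2.7]
gripper_width: 0.0402
grasp_force: 11.9
```

Call:
{"api": "carry_out", "payload": {
  "delta_pos": [
    [0,0,0.03],
    [0,0,0.03],
    [0,0,0.03],
    [0,0,0.03],
    [0,0,0.03],
    [0,0,0],
    [0,0,0],
    [0,0,0]
  ],
  "twist": [0,0,0,0,0,0,0,0]
}}

```text
clock: 13.68
eef_pos: [0.5571, -0.283, 0.0968]
ee_rot: [[-1.0, -0.0, -0.0], [-0.0, 1.0, 0.0], [0.0, 0.0, -1.0]]
contact_force: [0.4, 1.0, -2.8]
gripper_width: 0.0403
grasp_force: 11.9
```

Call:
{"api": "carry_out", "payload": {
  "delta_pos": [
    [0,0,0.03],
    [0,0,0.03],
    [0,0,0.03],
    [0,0,0],
    [0,0,0],
    [0,0,0],
    [0,0,0],
    [0,0,0]
  ],
  "twist": [0,0,0,0,0,0,0,0]
}}

```text
clock: 14.35
eef_pos: [0.5576, -0.2828, 0.0948]
ee_rot: [[-1.0, -0.0, 0.001], [-0.0, 1.0, 0.0], [-0.001, 0.0, -1.0]]
contact_force: [0.7, 1.7, 5.1]
gripper_width: 0.0403
grasp_force: 11.9
```

Contact came at z ≈ 0.0955, as computed. Press on gently.

Call:
{"api": "carry_out", "payload": {
  "delta_pos": [
    [0,0,0.03],
    [0,0,0.03],
    [0,0,0.02],
    [0,0,0.02],
    [0,0,0],
    [0,0,0],
    [0,0,0],
    [0,0,0]
  ],
  "twist": [0,0,0,0,0,0,0,0]
}}

```text
clock: 15.02
eef_pos: [0.5599, -0.283, 0.0935]
ee_rot: [[-1.0, 0.001, 0.007], [0.001, 1.0, -0.001], [-0.007, -0.001, -1.0]]
contact_force: [4.0, 3.3, 10.5]
gripper_width: 0.0403
grasp_force: 12.0
```

Call:
{"api": "carry_out", "payload": {
  "delta_pos": [
    [0,0,0.03],
    [0,0,0.03],
    [0,0,0],
    [0,0,0],
    [0,0,0],
    [0,0,0],
    [0,0,0],
    [0,0,0]
  ],
  "twist": [0,0,0,0,0,0,0,0]
}}

```text
clock: 15.68
eef_pos: [0.5611, -0.2832, 0.0926]
ee_rot: [[-1.0, 0.001, 0.009], [0.001, 1.0, -0.002], [-0.009, -0.002, -1.0]]
contact_force: [3.8, 3.7, 12.3]
gripper_width: 0.04
grasp_force: 12.0
```

Run:
```python
from h import *
move(.555,-.28,.0915,np.pi)
a=ctrl.read_camera("scene");x,y=proj("scene",(.555,-.28,.05)).astype(int)
b=ctrl.read_camera("top");u,v=proj("top",(.555,-.28,.05)).astype(int)
f=lambda i,x,y:cv2.resize(i[y-50:y+50,x-40:x+40],(400,500),interpolation=cv2.INTER_CUBIC)
cv2.imwrite("pics/t2.png",np.hstack([f(a,x,y),f(b,u,v)]));print(x,y,u,v)
```

```text
t 15.6833 tcp [ 0.5611 -0.2832  0.0926] yaw 3.141 local units [0.21 0.11 0.03] twist units -0.0
230 232 431 201
```

View pics/t2.png

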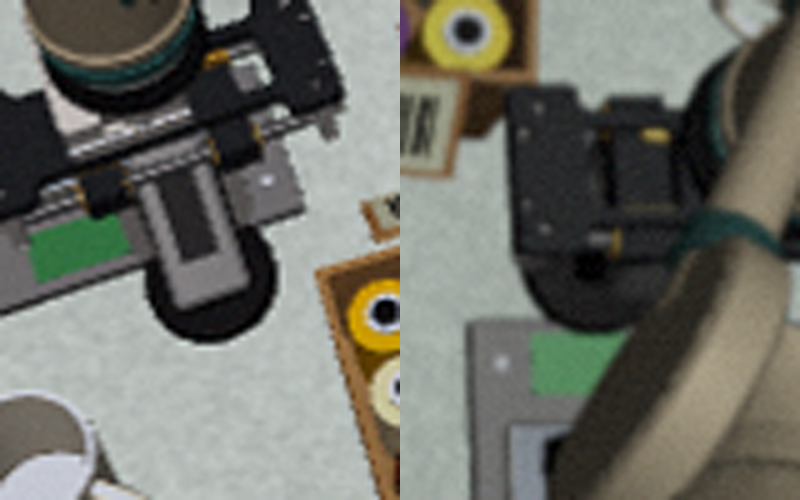

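The heel sits on the box's far edge (left panel, foot at (210,285), edge at (300,205)). The drop so far implies roughly 6° of pitch; press on.

Call:
{"api": "carry_out", "payload": {
  "delta_pos": [
    [0,0,0.03],
    [0,0,0.03],
    [0,0,0.02],
    [0,0,0.02],
    [0,0,0],
    [0,0,0],
    [0,0,0],
    [0,0,0]
  ],
  "twist": [0,0,0,0,0,0,0,0]
}}

```text
clock: 16.45
eef_pos: [0.5626, -0.2834, 0.0906]
ee_rot: [[-1.0, 0.001, 0.013], [0.001, 1.0, -0.002], [-0.013, -0.002, -1.0]]
contact_force: [5.8, 3.7, 15.7]
gripper_width: 0.0403
grasp_force: 12.0
```

Call:
{"api": "carry_out", "payload": {
  "delta_pos": [
    [0,0,0.02],
    [0,0,0.02],
    [0,0,0],
    [0,0,0],
    [0,0,0],
    [0,0,0],
    [0,0,0],
    [0,0,0]
  ],
  "twist": [0,0,0,0,0,0,0,0]
}}

```text
clock: 17.12
eef_pos: [0.563, -0.2835, 0.0897]
ee_rot: [[-1.0, 0.001, 0.014], [0.001, 1.0, -0.003], [-0.014, -0.003, -1.0]]
contact_force: [5.4, 3.8, 16.6]
gripper_width: 0.0406
grasp_force: 12.0
```

Total drop 5.8 mm. Clamp firmly, lift, and carry it to in front of the cone box label, measuring the pitch there.

Call:
{"api": "carry_out", "payload": {
  "delta_pos": [
    [0,0,0],
    [0,0,0],
    [0,0,0],
    [0,0,-0.4],
    [0,0,-0.8],
    [0,0,-1],
    [0,0,-1],
    [0,0,-1]
  ],
  "twist": [0,0,0,0,0,0,0,0],
  "force": 35
}}

```text
clock: 17.78
eef_pos: [0.556, -0.2832, 0.2109]
ee_rot: [[-1.0, -0.0, -0.003], [-0.0, 1.0, 0.0], [0.003, 0.0, -1.0]]
contact_force: [0.3, -0.5, -2.9]
gripper_width: 0.0401
grasp_force: 34.8
```

Call:
{"api": "carry_out", "payload": {
  "delta_pos": [
    [0,0,-0.8],
    [0,0.4,0],
    [0,0.8,0],
    [0,1,0],
    [0,1,0],
    [0,1,0],
    [0,1,0],
    [0,1,0]
  ],
  "twist": [0,0,0,0,0,0,0,0]
}}

```text
clock: 18.45
eef_pos: [0.5551, -0.0948, 0.2323]
ee_rot: [[-1.0, -0.0, -0.004], [-0.0, 1.0, 0.001], [0.004, 0.001, -1.0]]
contact_force: [-0.5, 0.8, -2.4]
gripper_width: 0.0397
grasp_force: 34.8
```

Call:
{"api": "carry_out", "payload": {
  "delta_pos": [
    [0.1,1,0],
    [0.1,1,0],
    [0.2,1,0],
    [0.2,1,0],
    [0.1,1,0],
    [0.1,1,0],
    [0,0.7,0],
    [0,0.3,0]
  ],
  "twist": [0,0,0,0,0,0,0,0]
}}

```text
clock: 19.12
eef_pos: [0.5307, 0.1161, 0.2326]
ee_rot: [[-1.0, -0.003, -0.004], [-0.003, 1.0, 0.001], [0.004, 0.001, -1.0]]
contact_force: [-0.0, -0.4, -3.3]
gripper_width: 0.0399
grasp_force: 34.8
```

Run:
```python
from h import *
move(.538,.1163,.173,-2.995)
```

```text
t 19.1167 tcp [0.5307 0.1161 0.2326] yaw -3.138 local units [-0.25  0.    1.99] twist units -0.096
```

Call:
{"api": "carry_out", "payload": {
  "delta_pos": [
    [-0.25,0,0.4],
    [0,0,0.6],
    [0,0,0.6],
    [0,0,0.4],
    [0,0,0],
    [0,0,0],
    [0,0,0],
    [0,0,0]
  ],
  "twist": [0,0,0,0,-0.048,-0.048,0,0]
}}

```text
clock: 19.78
eef_pos: [0.5403, 0.1116, 0.1736]
ee_rot: [[-0.99, -0.141, -0.002], [-0.141, 0.99, -0.001], [0.002, -0.001, -1.0]]
contact_force: [0.5, -0.3, -2.5]
gripper_width: 0.0398
grasp_force: 34.8
```

Run:
```python
from h import *
move(.538,.1163,.173,-2.995)
a=ctrl.read_camera("scene");cv2.imwrite("pics/a_s.png",a)
o=ctrl.get_obs();R=o["ee_rot"];p=o["eef_pos"]+np.array([0,0,.019])
f=-R[:,0].copy();f[2]=0;f/=np.linalg.norm(f);l=np.array([-f[1],f[0],0]);k=np.array([0,0,1.])
def pt(ph,s,y,h):
    x,z=s-.003,h-.1025
    return p+f*(x*np.cos(ph)+z*np.sin(ph))+l*y+k*(-x*np.sin(ph)+z*np.cos(ph))
x,y=proj("scene",pt(.2,.01,0,.06));x0,y0=int(x)-40,int(y)-50
g=a[y0:y0+100,x0:x0+80]; big=cv2.resize(g,(480,600),interpolation=cv2.INTER_CUBIC)
for ph,c in((0,(0,0,255)),(.2,(0,255,0)),(.35,(255,0,0))):
    q=[proj("scene",pt(ph,.036*np.cos(t),.036*np.sin(t),0)) for t in np.linspace(0,6.28,40)]
    print(ph,"foot rows",np.array(q)[:,1].max().round(1),"cols",np.array(q)[:,0].min().round(1),np.array(q)[:,0].max().round(1))
    for u in q: cv2.circle(big,tuple(int(v) for v in ((u-[x0,y0]+.5)*6)),2,c,-1)
    for s,h in((.054,.104),(.048,.087)):
        u=proj("scene",pt(ph,s,0,h)); cv2.circle(big,tuple(int(v) for v in ((u-[x0,y0]+.5)*6)),4,c,-1)
cv2.imwrite("pics/a1.png",big)
```

```text
t 19.7833 tcp [0.5403 0.1116 0.1736] yaw -3.0 local units [0.05 0.17 0.02] twist units -0.004
0 foot rows 182.6 cols 349.2 375.2
0.2 foot rows 177.7 cols 345.4 371.0
0.35 foot rows 173.4 cols 342.8 368.0
```

View pics/a1.png

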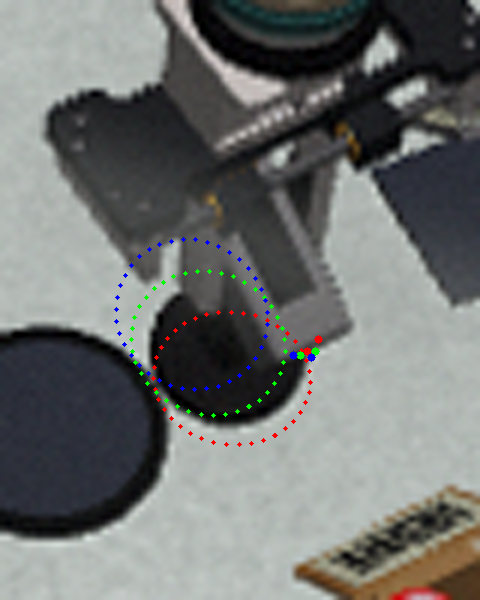

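Left: the rest plate at (60,430) in the crop. The foot's lower edge is at row 424, between the 0 rad (red) and 0.2 rad (green) predictions; the nose edge is at about (312,343). Now fit pitch and grip offsets to these measured points.

Run:
```python
from h import *
from scipy.optimize import least_squares
a=cv2.imread("pics/a_s.png");o=ctrl.get_obs();R=o["ee_rot"];p=o["eef_pos"]+np.array([0,0,.019])
f=-R[:,0].copy();f[2]=0;f/=np.linalg.norm(f);l=np.array([-f[1],f[0],0]);k=np.array([0,0,1.])
def pt(q,s,y,h):
    ph,ds,dy,dh=q;x,z=s-ds,h-.1025-dh
    return p+f*(x*np.cos(ph)+z*np.sin(ph))+l*(y+dy)+k*(-x*np.sin(ph)+z*np.cos(ph))
pr=np.array([proj("scene",pt((.2,.003,0,0),.01,0,.06))]);x0,y0=int(pr[0,0])-40,int(pr[0,1])-50
toim=lambda c:np.array(c)/6-.5+[x0,y0]
T=np.linspace(0,2*np.pi,120)
lo,le,ri,nl,nr=[toim(c) for c in((228,424),(150,345),(305,365),(275,362),(350,326))]
def ex(q):
    b=np.array([proj("scene",pt(q,.036*np.cos(t),.036*np.sin(t),h)) for t in T for h in(0,.016)])
    return np.array([b[:,1].max(),b[:,0].min(),b[:,0].max()])
def res(q):
    # nose corners of the top face: low edge corners
    c=[proj("scene",pt(q,.054,y,.104)) for y in(-.02,.02)]
    return np.r_[ex(q)-[lo[1],le[0],ri[0]],c[0]-nl,c[1]-nr,np.array([(q[1]-.003)/.005,q[2]/.003,q[3]/.003])*.7]
for q0 in(0,.25):
    r=least_squares(res,[q0,.003,0,0],x_scale=[.1,.01,.01,.01]);print(r.x.round(4),r.fun.round(2))
hsv=cv2.cvtColor(a,cv2.COLOR_BGR2GRAY)
```

```text
[0.0899 0.0048 0.0007 0.0002] [ 0.77 -1.2  -0.35  0.42  0.08  0.97 -0.69  0.25  0.17  0.06]
[0.0899 0.0048 0.0007 0.0002] [ 0.77 -1.2  -0.35  0.42  0.08  0.97 -0.69  0.25  0.17  0.06]
```

Pitch is about 0.09 rad, which is too marginal. I'll use a better lever: drive the foot's front against the near edge of the fixed 12 mm case, so that about 20 mm of forward motion pitches it to about 0.3 rad.

Call:
{"api": "carry_out", "payload": {
  "delta_pos": [
    [0,0,-0.6],
    [0,0,-0.8],
    [0,0,-0.8],
    [0,0,0],
    [0,0,0],
    [0.2,-0.6,0],
    [0.3,-0.9,0],
    [0.35,-1,0]
  ],
  "twist": [0,0,0,0.047,0.047,0,0,0]
}}

```text
clock: 20.5
eef_pos: [0.5153, 0.0374, 0.2408]
ee_rot: [[-1.0, -0.004, 0.0], [-0.004, 1.0, -0.0], [-0.0, -0.0, -1.0]]
contact_force: [0.6, -0.4, -2.5]
gripper_width: 0.0399
grasp_force: 34.8
```

Call:
{"api": "carry_out", "payload": {
  "delta_pos": [
    [0.35,-1,0],
    [0.35,-1,0],
    [0.35,-1,0],
    [0.35,-1,0],
    [0.35,-1,0],
    [0.35,-1,0],
    [0.35,-1,0],
    [0.35,-1,0]
  ],
  "twist": [0,0,0,0,0,0,0,0]
}}

```text
clock: 21.17
eef_pos: [0.431, -0.2042, 0.2411]
ee_rot: [[-1.0, -0.001, 0.0], [-0.001, 1.0, -0.001], [-0.0, -0.001, -1.0]]
contact_force: [-0.3, -0.6, -2.6]
gripper_width: 0.0399
grasp_force: 34.8
```

Call:
{"api": "carry_out", "payload": {
  "delta_pos": [
    [0.35,-1,0],
    [0.35,-1,0],
    [0.35,-1,0],
    [0.35,-0.8,0],
    [0.1,-0.4,0],
    [0,0,0.6],
    [0,0,0.8],
    [0,0,0.8]
  ],
  "twist": [0,0,0,0,0,0,0,0]
}}

```text
clock: 21.83
eef_pos: [0.3877, -0.329, 0.1748]
ee_rot: [[-1.0, -0.001, 0.002], [-0.001, 1.0, -0.001], [-0.002, -0.001, -1.0]]
contact_force: [0.3, 1.1, -3.0]
gripper_width: 0.04
grasp_force: 34.8
```

Run:
```python
from h import *
move(.385,-.335,.091,np.pi)
```

```text
t 21.8333 tcp [ 0.3877 -0.329   0.1748] yaw -3.141 local units [ 0.09 -0.2   2.79] twist units 0.001
```

Call:
{"api": "carry_out", "payload": {
  "delta_pos": [
    [0.1,-0.1,0.8],
    [0,0,0.7],
    [0,0,0.6],
    [0,0,0.4],
    [0,0,0.2],
    [0,0,0],
    [0,0,0],
    [0,0,0]
  ],
  "twist": [0,0,0,0,0,0,0,0]
}}

```text
clock: 22.5
eef_pos: [0.3851, -0.332, 0.0951]
ee_rot: [[-1.0, -0.003, 0.001], [-0.003, 1.0, -0.001], [-0.001, -0.001, -1.0]]
contact_force: [0.2, -0.2, -1.8]
gripper_width: 0.0403
grasp_force: 34.8
```

Call:
{"api": "carry_out", "payload": {
  "delta_pos": [
    [0,0,0],
    [0,0,0],
    [-0.1,0,0],
    [-0.1,0,0],
    [-0.1,0,0],
    [-0.1,0,0],
    [-0.1,0,0],
    [0,0,0]
  ],
  "twist": [0,0,0,0,0,0,0,0],
  "force": 14
}}

```text
clock: 23.17
eef_pos: [0.4, -0.3314, 0.0941]
ee_rot: [[-1.0, -0.004, 0.0], [-0.004, 1.0, 0.0], [-0.0, 0.0, -1.0]]
contact_force: [-0.3, -0.5, -2.8]
gripper_width: 0.0402
grasp_force: 14.0
```

Run:
```python
from h import *
move(.405,-.335,.091,np.pi)
```

```text
t 23.1667 tcp [ 0.4    -0.3314  0.0941] yaw -3.138 local units [-0.17 -0.12  0.1 ] twist units 0.002
```

Call:
{"api": "carry_out", "payload": {
  "delta_pos": [
    [0,0,0.05],
    [0,0,0.05],
    [-0.1,0,0],
    [-0.1,0,0],
    [-0.1,0,0],
    [-0.1,0,0],
    [0,0,0],
    [0,0,0]
  ],
  "twist": [0,0,0,0,0,0,0,0]
}}

```text
clock: 23.83
eef_pos: [0.4116, -0.3312, 0.0911]
ee_rot: [[-1.0, -0.003, 0.0], [-0.003, 1.0, 0.0], [-0.0, 0.0, -1.0]]
contact_force: [-1.0, 0.7, -1.6]
gripper_width: 0.0399
grasp_force: 14.0
```

Call:
{"api": "carry_out", "payload": {
  "delta_pos": [
    [-0.1,0,0],
    [-0.1,0,0],
    [-0.1,0,0],
    [-0.1,0,0],
    [-0.1,0,0],
    [0,0,0],
    [0,0,0],
    [0,0,0]
  ],
  "twist": [0,0,0,0,0,0,0,0]
}}

```text
clock: 24.5
eef_pos: [0.427, -0.3314, 0.0911]
ee_rot: [[-1.0, -0.003, 0.001], [-0.003, 1.0, -0.0], [-0.001, -0.0, -1.0]]
contact_force: [-0.9, 0.8, -1.7]
gripper_width: 0.0398
grasp_force: 14.0
```

Call:
{"api": "carry_out", "payload": {
  "delta_pos": [
    [0,0,0],
    [0,0,0],
    [0,0,-0.3],
    [0,0,-0.7],
    [0,0,-1],
    [0,0,-1],
    [0,0,-1],
    [0,0,-0.9]
  ],
  "twist": [0,0,0,0,0,0,0,0],
  "force": 35
}}

```text
clock: 25.17
eef_pos: [0.4271, -0.3318, 0.2409]
ee_rot: [[-1.0, -0.003, 0.003], [-0.003, 1.0, -0.002], [-0.003, -0.002, -1.0]]
contact_force: [0.5, 0.3, -2.9]
gripper_width: 0.04
grasp_force: 35.0
```

Call:
{"api": "carry_out", "payload": {
  "delta_pos": [
    [0,0,-0.4],
    [-0.1,0.5,0],
    [-0.25,0.9,0],
    [-0.27,1,0],
    [-0.27,1,0],
    [-0.27,1,0],
    [-0.27,1,0],
    [-0.27,1,0]
  ],
  "twist": [0,0,0,0,0,0,0,0]
}}

```text
clock: 25.83
eef_pos: [0.4764, -0.1364, 0.2494]
ee_rot: [[-1.0, -0.003, -0.0], [-0.003, 1.0, 0.001], [0.0, 0.001, -1.0]]
contact_force: [-0.2, 0.5, -1.7]
gripper_width: 0.0398
grasp_force: 35.0
```

Call:
{"api": "carry_out", "payload": {
  "delta_pos": [
    [-0.27,1,0],
    [-0.27,1,0],
    [-0.27,1,0],
    [-0.27,1,0],
    [-0.27,1,0],
    [-0.27,1,0],
    [-0.27,1,0],
    [-0.3,1,0]
  ],
  "twist": [0,0,0,0,0,0,0,0]
}}

```text
clock: 26.5
eef_pos: [0.5407, 0.1037, 0.2494]
ee_rot: [[-1.0, -0.004, -0.001], [-0.004, 1.0, 0.001], [0.001, 0.001, -1.0]]
contact_force: [0.5, 0.2, -2.2]
gripper_width: 0.0398
grasp_force: 35.0
```

Call:
{"api": "carry_out", "payload": {
  "delta_pos": [
    [0,0.6,0],
    [0,0,0.4],
    [0,0,0.7],
    [0,0,0.7],
    [0,0,0.3],
    [0,0,0],
    [0,0,0],
    [0,0,0]
  ],
  "twist": [0,0,0,0,0,-0.049,-0.049,0]
}}

```text
clock: 27.17
eef_pos: [0.541, 0.1195, 0.1867]
ee_rot: [[-0.989, -0.151, -0.001], [-0.151, 0.989, 0.0], [0.001, 0.001, -1.0]]
contact_force: [-1.0, 0.5, -1.1]
gripper_width: 0.0399
grasp_force: 35.0
```

Run:
```python
from h import *
move(.547,.1176,.183,-2.995)
a=ctrl.read_camera("scene");cv2.imwrite("pics/b_s.png",a)
o=ctrl.get_obs();R=o["ee_rot"];p=o["eef_pos"]+np.array([0,0,.019])
f=-R[:,0].copy();f[2]=0;f/=np.linalg.norm(f);l=np.array([-f[1],f[0],0]);k=np.array([0,0,1.])
def pt(ph,s,y,h):
    x,z=s-.0048,h-.1025
    return p+f*(x*np.cos(ph)+z*np.sin(ph))+l*y+k*(-x*np.sin(ph)+z*np.cos(ph))
x,y=proj("scene",pt(.2,.01,0,.06));x0,y0=int(x)-45,int(y)-50;print("origin",x0,y0)
g=a[y0:y0+100,x0:x0+90]; big=cv2.resize(g,(540,600),interpolation=cv2.INTER_CUBIC)
for ph,c in((.1,(0,0,255)),(.2,(0,255,0)),(.3,(255,0,0))):
    for t in np.linspace(0,6.28,40):
        u=proj("scene",pt(ph,.036*np.cos(t),.036*np.sin(t),0)); cv2.circle(big,tuple(int(v) for v in ((u-[x0,y0]+.5)*6)),1,c,-1)
    for s,y in((.054,-.02),(.054,.02)):
        u=proj("scene",pt(ph,s,y,.104)); cv2.circle(big,tuple(int(v) for v in ((u-[x0,y0]+.5)*6)),3,c,-1)
cv2.imwrite("pics/b1.png",big)
```

```text
t 27.1667 tcp [0.541  0.1195 0.1867] yaw -2.99 local units [-0.19 -0.09  0.12] twist units 0.003
origin 321 106
```

View pics/b1.png

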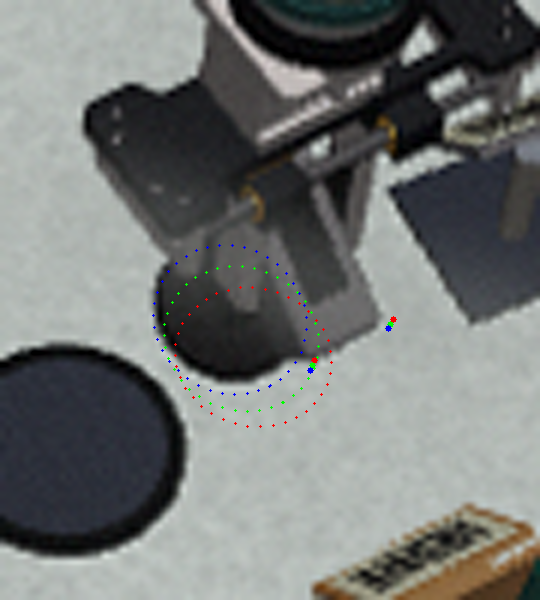

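Foot bottom edge at row 382, left edge at column 153; nose corners at about (305,359) and (381,320). That is clearly about 0.3 rad of pitch. Fit it.

```bash
cat > fit.py <<'E'
from h import *
from scipy.optimize import least_squares
def frame():
    o=ctrl.get_obs();R=o["ee_rot"];p=o["eef_pos"]+np.array([0,0,.019])
    f=-R[:,0].copy();f[2]=0;f/=np.linalg.norm(f);return p,f,np.array([-f[1],f[0],0]),np.array([0,0,1.])
def pt(F,q,s,y,h):
    p,f,l,k=F;ph,ds,dy,dh=q;x,z=s-ds,h-.1025-dh
    return p+f*(x*np.cos(ph)+z*np.sin(ph))+l*(y+dy)+k*(-x*np.sin(ph)+z*np.cos(ph))
E
python3 - <<'E'
from fit import *
F=frame(); toim=lambda c:np.array(c)/6-.5+[321,106]
lo,le,nl,nr=[toim(c) for c in((235,382),(153,310),(305,359),(381,320))]
def res(q):
    b=np.array([proj("scene",pt(F,q,.036*np.cos(t),.036*np.sin(t),h)) for t in np.linspace(0,6.28,120) for h in(0,.016)])
    c=[proj("scene",pt(F,q,.054,y,.104)) for y in(-.02,.02)]
    return np.r_[b[:,1].max()-lo[1],b[:,0].min()-le[0],c[0]-nl,c[1]-nr,np.array([(q[1]-.004)/.005,q[2]/.003,q[3]/.003])*.7]
r=least_squares(res,[.3,.003,0,0],x_scale=[.1,.01,.01,.01]);q=r.x;print(q.round(4),r.fun.round(2))
for ph in(q[0],):
    be=.349+ph; w=np.array([pt((np.zeros(3),np.array([1,0,0]),np.array([0,1,0]),np.array([0,0,1])),q,.048,0,.087)])[0]
    d=.095; P=-d*np.cos(be)-w[0]; Z=d*np.sin(be)-w[2]-.019
    for n,L,y in(("cone",np.array([.6582,.134,.117]),.147),("card",np.array([.442,.3015,.084]),.052)):
        t=L+[P*np.cos(y)+w[1]*np.sin(y),P*np.sin(y)-w[1]*np.cos(y),Z];print(n,t.round(4));move(*t,np.arctan2(-np.sin(y),-np.cos(y)))
E
```

```text
[ 3.073e-01  9.500e-03  7.000e-04 -2.000e-04] [ 0.27 -0.64  0.17  0.18  0.48 -0.15  0.77  0.16 -0.05]
cone [0.5521 0.1176 0.1822]
t 27.2167 tcp [0.5413 0.1194 0.187 ] yaw -2.993 local units [-0.35 -0.11  0.16] twist units 0.001
card [0.3348 0.2953 0.1492]
t 27.2167 tcp [0.5413 0.1194 0.187 ] yaw -2.993 local units [5.94 6.81 1.27] twist units 0.064
```

Pitch 0.31 rad: the beam is now about 7° off square. Move to the aim pose and hold.

Call:
{"api": "carry_out", "payload": {
  "delta_pos": [
    [-0.1,-0.04,0.05],
    [-0.15,-0.04,0.06],
    [-0.1,-0.03,0.05],
    [0,0,0],
    [0,0,0],
    [0,0,0],
    [0,0,0],
    [0,0,0]
  ],
  "twist": [0,0,0,0,0,0,0,0]
}}

```text
clock: 27.88
eef_pos: [0.5525, 0.1173, 0.1824]
ee_rot: [[-0.989, -0.149, 0.0], [-0.149, 0.989, 0.0], [-0.0, 0.0, -1.0]]
contact_force: [0.7, 0.4, -2.4]
gripper_width: 0.0397
grasp_force: 35.0
```

Call:
{"api": "carry_out", "payload": {
  "delta_pos": [
    [0,0,0],
    [0,0,0],
    [0,0,0],
    [0,0,0],
    [0,0,0],
    [0,0,0],
    [0,0,0],
    [0,0,0]
  ],
  "twist": [0,0,0,0,0,0,0,0]
}}

```text
clock: 28.55
eef_pos: [0.5525, 0.1173, 0.1824]
ee_rot: [[-0.989, -0.15, -0.0], [-0.15, 0.989, 0.0], [-0.0, 0.0, -1.0]]
contact_force: [-0.3, 0.4, -1.8]
gripper_width: 0.0399
grasp_force: 35.0
```

Run:
```python
from fit import *
a=ctrl.read_camera("scene");cv2.imwrite("pics/c_s.png",a);move(.5521,.1176,.1822,-2.995)
b=ctrl.read_camera("top");cv2.imwrite("pics/c_t.png",b)
move(.3348,.2953,.1492,-np.pi+.052)
F=frame();q=(.307,.0095,.0007,0);w=pt(F,q,.048,0,.087);be=.656;d=F[1]*np.cos(be)-F[3]*np.sin(be)
L=onz("scene",(0,0),.1)
s=(w[2]-.117)/np.sin(be);print("beam at label height",w+s*d)
# label in the fresh picture: bright cream blob near predicted place
x,y=proj("scene",(.6582,.134,.117)).astype(int);print("pred label px",x,y)
g=cv2.resize(a[y-35:y+35,x-40:x+40],(480,420),interpolation=cv2.INTER_CUBIC)
for z in(0,):
    u=proj("scene",w+s*d); cv2.circle(g,tuple(int(v) for v in ((u-[x-40,y-35]+.5)*6)),4,(0,0,255),-1)
cv2.imwrite("pics/c1.png",g)
```

```text
t 28.6 tcp [0.5525 0.1173 0.1824] yaw -2.991 local units [0.01 0.01 0.01] twist units 0.002
t 28.65 tcp [0.5525 0.1173 0.1824] yaw -2.991 local units [6.29 6.95 1.11] twist units 0.065
beam at label height [0.65849319 0.13408334 0.117     ]
pred label px 390 199
```

View pics/c1.png

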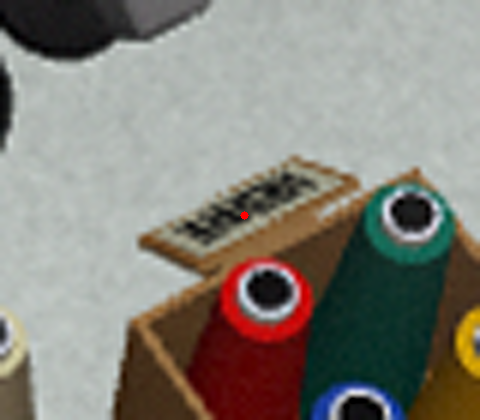

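The computed beam spot (245,215) lies on the middle of the cone box label (about 248,210), with the box undisturbed. One more hold, then on to the card.

Call:
{"api": "carry_out", "payload": {
  "delta_pos": [
    [0,0,0],
    [0,0,0],
    [0,0,0],
    [0,0,-0.5],
    [0,0,-0.5],
    [0,0,0],
    [0.5,0.4,0],
    [0.8,0.7,0]
  ],
  "twist": [0,0,0,0,0,0.065,0,0]
}}

```text
clock: 29.32
eef_pos: [0.5141, 0.147, 0.2124]
ee_rot: [[-0.999, -0.05, 0.003], [-0.05, 0.999, -0.001], [-0.003, -0.001, -1.0]]
contact_force: [-0.1, 0.2, -2.5]
gripper_width: 0.0397
grasp_force: 35.0
```

Call:
{"api": "carry_out", "payload": {
  "delta_pos": [
    [0.9,0.8,0],
    [0.9,0.8,0],
    [0.9,0.8,0],
    [0.9,0.8,0],
    [0.9,0.8,0],
    [0.7,0.7,0],
    [0.4,0.4,0],
    [0,0,0.5]
  ],
  "twist": [0,0,0,0,0,0,0,0]
}}

```text
clock: 29.98
eef_pos: [0.3347, 0.2953, 0.1999]
ee_rot: [[-0.998, -0.056, 0.004], [-0.056, 0.998, 0.005], [-0.004, 0.005, -1.0]]
contact_force: [0.5, -0.3, -2.5]
gripper_width: 0.0403
grasp_force: 35.0
```

Run:
```python
from fit import *
move(.3348,.2953,.1492,-np.pi+.052)
```

```text
t 29.9833 tcp [0.3347 0.2953 0.1999] yaw -3.085 local units [ 0.   -0.01  1.69] twist units 0.003
```

Call:
{"api": "carry_out", "payload": {
  "delta_pos": [
    [0,0,0.4],
    [0,0,0.5],
    [0,0,0.4],
    [0,0,0.3],
    [0,0,0],
    [0,0,0],
    [0,0,0],
    [0,0,0]
  ],
  "twist": [0,0,0,0,0,0,0,0]
}}

```text
clock: 30.65
eef_pos: [0.3367, 0.2925, 0.1502]
ee_rot: [[-0.999, -0.053, 0.002], [-0.053, 0.999, 0.001], [-0.002, 0.001, -1.0]]
contact_force: [-0.2, -1.0, -2.7]
gripper_width: 0.04
grasp_force: 35.0
```

Call:
{"api": "carry_out", "payload": {
  "delta_pos": [
    [0,0,0],
    [0,0,0],
    [0,0,0],
    [0,0,0],
    [0,0,0],
    [0,0,0],
    [0,0,0],
    [0,0,0]
  ],
  "twist": [0,0,0,0,0,0,0,0]
}}

```text
clock: 31.32
eef_pos: [0.336, 0.2922, 0.1494]
ee_rot: [[-0.999, -0.053, -0.0], [-0.053, 0.999, 0.0], [0.0, 0.0, -1.0]]
contact_force: [0.2, -0.2, -2.2]
gripper_width: 0.0399
grasp_force: 35.0
```

Run:
```python
from fit import *
move(.3348,.2953,.1492,-np.pi+.052)
F=frame();q=(.307,.0095,.0007,0);w=pt(F,q,.048,0,.087);be=.656;d=F[1]*np.cos(be)-F[3]*np.sin(be)
print("beam at .084",w+(w[2]-.084)/np.sin(be)*d)
# label and plate from masks in the fresh scene/top pictures
for n in("scene","top"):
    a=ctrl.read_camera(n);cv2.imwrite(f"pics/d_{n}.png",a)
    hsv=cv2.cvtColor(a,cv2.COLOR_BGR2HSV)
    c0=proj(n,(.4865,.042,.006)); m=(hsv[...,2]<75).astype(np.uint8)
    m=cv2.morphologyEx(m,cv2.MORPH_OPEN,np.ones((3,3)))
    for c in cv2.findContours(m,cv2.RETR_EXTERNAL,cv2.CHAIN_APPROX_NONE)[0]:
        if cv2.contourArea(c)>300 and cv2.pointPolygonTest(c,tuple(map(float,c0)),True)>-5:
            (x,y),ax,an=cv2.fitEllipse(cv2.convexHull(c));print(n,"plate ellipse",x,y,ax,an,onz(n,(x,y),.004),"axes pred mm",ax[1]*np.linalg.norm(-P[n]["R"].T@P[n]["t"]-[.48,.04,0])/P[n]["mtx"][0,0])
```

```text
t 31.3167 tcp [0.336  0.2922 0.1494] yaw -3.089 local units [0.03 0.11 0.01] twist units 0.0
beam at .084 [0.44310879 0.29852725 0.084     ]
scene plate ellipse 331.2905578613281 180.57215881347656 (34.90388107299805, 40.24870300292969) 92.79862976074219 [0.48431943 0.04306515 0.004     ] axes pred mm 0.11856371030599619
top plate ellipse 297.6549072265625 234.18795776367188 (47.403839111328125, 47.73993682861328) 48.73039245605469 [0.48518792 0.04271336 0.004     ] axes pred mm 0.11870652114462514
```

Beam within about 4 mm of the card label. Centre it a little more and hold a full second again.

Call:
{"api": "carry_out", "payload": {
  "delta_pos": [
    [0,0.05,0],
    [0,0.05,0],
    [0,0,0],
    [0,0,0],
    [0,0,0],
    [0,0,0],
    [0,0,0],
    [0,0,0]
  ],
  "twist": [0,0,0,0,0,0,0,0]
}}

```text
clock: 32.08
eef_pos: [0.3358, 0.2951, 0.1494]
ee_rot: [[-0.999, -0.053, -0.0], [-0.053, 0.999, 0.0], [0.0, 0.0, -1.0]]
contact_force: [0.1, -0.7, -2.9]
gripper_width: 0.0398
grasp_force: 35.0
```

Call:
{"api": "carry_out", "payload": {
  "delta_pos": [
    [0,0,0],
    [0,0,0],
    [0,0,0],
    [0,0,0],
    [0,0,0],
    [0,0,0],
    [0,0,0],
    [0,0,0]
  ],
  "twist": [0,0,0,0,0,0,0,0]
}}

```text
clock: 32.75
eef_pos: [0.3358, 0.2952, 0.1494]
ee_rot: [[-0.999, -0.053, -0.0], [-0.053, 0.999, 0.0], [-0.0, 0.0, -1.0]]
contact_force: [-0.3, 0.0, -2.5]
gripper_width: 0.0397
grasp_force: 35.0
```

Call:
{"api": "carry_out", "payload": {
  "delta_pos": [
    [0,0,0],
    [0,0,0],
    [0,0,-0.6],
    [0,0,-0.8],
    [0,0,-0.8],
    [0,0,0],
    [-0.2,-0.5,0],
    [-0.4,-0.8,0]
  ],
  "twist": [0,0,0,0,0,0.035,0,0]
}}

```text
clock: 33.42
eef_pos: [0.3534, 0.2573, 0.2159]
ee_rot: [[-1.0, -0.003, 0.0], [-0.003, 1.0, 0.002], [-0.0, 0.002, -1.0]]
contact_force: [-0.0, 0.3, -1.9]
gripper_width: 0.0396
grasp_force: 35.0
```

Call:
{"api": "carry_out", "payload": {
  "delta_pos": [
    [-0.7,-1,0],
    [-0.7,-1,0],
    [-0.7,-1,0],
    [-0.7,-1,0],
    [-0.8,-1,0],
    [-0.9,-0.9,0],
    [-0.8,-0.6,0],
    [-0.4,-0.2,0]
  ],
  "twist": [0,0,0,0,0,0,0,0]
}}

```text
clock: 34.08
eef_pos: [0.528, 0.0518, 0.2152]
ee_rot: [[-1.0, 0.003, 0.002], [0.003, 1.0, -0.002], [-0.002, -0.002, -1.0]]
contact_force: [1.1, 0.8, -2.5]
gripper_width: 0.0402
grasp_force: 35.0
```

Run:
```python
from fit import *
move(.526,.0429,.0985,np.pi)
```

```text
t 34.0833 tcp [0.528  0.0518 0.2152] yaw 3.138 local units [ 0.08 -0.29  3.89] twist units -0.002
```

Call:
{"api": "carry_out", "payload": {
  "delta_pos": [
    [0,-0.1,0.6],
    [0,0,0.9],
    [0,0,0.8],
    [0,0,0.7],
    [0,0,0.5],
    [0,0,0.3],
    [0,0,0],
    [0,0,0]
  ],
  "twist": [0,0,0,0,0,0,0,0]
}}

```text
clock: 34.75
eef_pos: [0.5249, 0.0526, 0.1015]
ee_rot: [[-1.0, -0.001, -0.0], [-0.001, 1.0, 0.0], [0.0, 0.0, -1.0]]
contact_force: [-0.3, -0.5, -2.4]
gripper_width: 0.0401
grasp_force: 35.0
```

Run:
```python
from fit import *
move(.526,.0429,.0927,np.pi)
```

```text
t 34.75 tcp [0.5249 0.0526 0.1015] yaw -3.141 local units [-0.04 -0.32  0.29] twist units 0.0
```

Call:
{"api": "carry_out", "payload": {
  "delta_pos": [
    [-0.02,-0.16,0],
    [-0.02,-0.16,0],
    [0,0,0.05],
    [0,0,0.05],
    [0,0,0.05],
    [0,0,0.05],
    [0,0,0],
    [0,0,0]
  ],
  "twist": [0,0,0,0,0,0,0,0]
}}

```text
clock: 35.42
eef_pos: [0.5259, 0.0427, 0.0952]
ee_rot: [[-1.0, -0.0, -0.0], [-0.0, 1.0, 0.0], [0.0, 0.0, -1.0]]
contact_force: [0.1, 0.7, -2.2]
gripper_width: 0.0401
grasp_force: 35.0
```

Call:
{"api": "carry_out", "payload": {
  "delta_pos": [
    [0,0,0.03],
    [0,0,0.03],
    [0,0,0.03],
    [0,0,0],
    [0,0,0],
    [0,0,0],
    [0,0,0],
    [0,0,0]
  ],
  "twist": [0,0,0,0,0,0,0,0]
}}

```text
clock: 36.08
eef_pos: [0.5262, 0.0426, 0.0927]
ee_rot: [[-1.0, -0.0, 0.0], [-0.0, 1.0, 0.0], [-0.0, 0.0, -1.0]]
contact_force: [0.5, 0.7, -2.5]
gripper_width: 0.0399
grasp_force: 35.0
```

Call:
{"api": "carry_out", "payload": {
  "delta_pos": [
    [0,0,0.03],
    [0,0,0.03],
    [0,0,0],
    [0,0,0],
    [0,0,0],
    [0,0,0],
    [0,0,0],
    [0,0,0]
  ],
  "twist": [0,0,0,0,0,0,0,0]
}}

```text
clock: 36.75
eef_pos: [0.5263, 0.0426, 0.0918]
ee_rot: [[-1.0, -0.0, 0.001], [-0.0, 1.0, -0.0], [-0.001, -0.0, -1.0]]
contact_force: [-1.7, -0.2, 5.2]
gripper_width: 0.0394
grasp_force: 35.0
```

Call:
{"api": "carry_out", "payload": {
  "delta_pos": [
    [0,0,0.02],
    [0,0,0],
    [0,0,0],
    [0,0,0],
    [0,0,0],
    [0,0,0],
    [0,0,0],
    [0,0,0]
  ],
  "twist": [0,0,0,0,0,0,0,0]
}}

```text
clock: 37.42
eef_pos: [0.5264, 0.0426, 0.0917]
ee_rot: [[-1.0, -0.0, 0.001], [-0.0, 1.0, -0.0], [-0.001, -0.0, -1.0]]
contact_force: [-2.1, 0.4, 9.7]
gripper_width: 0.0399
grasp_force: 35.0
```

Front rim is on the plate. Now walk the grip back along the arc with a light clamp, so that the scanner levels itself on its front rim.

Call:
{"api": "carry_out", "payload": {
  "delta_pos": [
    [0,0,0],
    [0.07,0,0],
    [0.07,0,0],
    [0.07,0,0],
    [0.07,0,0],
    [0.07,0,0.01],
    [0.07,0,0.01],
    [0.07,0,0.01]
  ],
  "twist": [0,0,0,0,0,0,0,0],
  "force": 8
}}

```text
clock: 38.08
eef_pos: [0.5114, 0.0426, 0.0897]
ee_rot: [[-1.0, -0.0, 0.001], [-0.0, 1.0, 0.0], [-0.001, 0.0, -1.0]]
contact_force: [0.5, -0.7, 4.9]
gripper_width: 0.0399
grasp_force: 8.0
```

Call:
{"api": "carry_out", "payload": {
  "delta_pos": [
    [0.07,0,0.01],
    [0.07,0,0.01],
    [0.07,0,0.01],
    [0.07,0,0.015],
    [0.07,0,0.015],
    [0.07,0,0.015],
    [0.07,0,0.015],
    [0.07,0,0.015]
  ],
  "twist": [0,0,0,0,0,0,0,0]
}}

```text
clock: 38.75
eef_pos: [0.4941, 0.0426, 0.0858]
ee_rot: [[-1.0, -0.0, -0.001], [-0.0, 1.0, 0.0], [0.001, 0.0, -1.0]]
contact_force: [0.1, 0.4, -0.4]
gripper_width: 0.04
grasp_force: 8.0
```

```bash
cat > meas.py <<'E'
from fit import *
# foot/plate/nose extents in the scene view: compare dark-mask of foot bottom and head nose with predicted pixels
a=ctrl.read_camera("scene");cv2.imwrite("pics/e_s.png",a);F=frame()
for q in((0,.0095,0,0),(.1,.0095,0,0),(.2,.0095,0,0),(.3,.0095,0,0)):
    c=[proj("scene",pt(F,q,.054,y,.104)).round(1) for y in(-.02,.02)];print(q[0],"nose",c)
x,y=proj("scene",pt(F,(.1,.0095,0,0),.054,0,.104)).astype(int)
g=cv2.cvtColor(a,cv2.COLOR_BGR2GRAY)
print("col",x,"rows from",y-12); print(g[y-12:y+26,x-2:x+3].mean(1).astype(int))
E
python3 meas.py
```

```text
0 nose [array([332.9, 179.3]), array([346.4, 174.4])]
0.1 nose [array([332.8, 180.1]), array([346.3, 175.3])]
0.2 nose [array([332.7, 180.8]), array([346.1, 176. ])]
0.3 nose [array([332.5, 181.3]), array([345.9, 176.5])]
col 339 rows from 165
[ 50  53  46  34  39  83 114 113 113 113 114 113 100  64  21   9  19  18
  19  20  16  15  17  23  32  45  48  42  32  20  16  29 103 181 193 189
 184 185]
```

Supported (vertical load about −0.4 N) and nose edge at the level position. Release.

Call:
{"api": "carry_out", "payload": {
  "delta_pos": [
    [0,0,0],
    [0,0,0],
    [0,0,0],
    [0,0,0],
    [0,0,0],
    [0,0,0],
    [0,0,0],
    [0,0,0]
  ],
  "twist": [0,0,0,0,0,0,0,0],
  "grip": 1
}}

```text
clock: 39.47
eef_pos: [0.4946, 0.0426, 0.0862]
ee_rot: [[-1.0, -0.0, -0.0], [-0.0, 1.0, 0.0], [0.0, 0.0, -1.0]]
contact_force: [0.6, 0.5, 1.2]
gripper_width: 0.09
grasp_force: 0.0
```

Call:
{"api": "carry_out", "payload": {
  "delta_pos": [
    [0,0,0],
    [0,0,0],
    [0,0,0],
    [0,0,-0.3],
    [0,0,-0.6],
    [0,0,-1],
    [0,0,-1],
    [0,0,-1]
  ],
  "twist": [0,0,0,0,0,0,0,0]
}}

```text
clock: 40.13
eef_pos: [0.4943, 0.0426, 0.2051]
ee_rot: [[-1.0, -0.0, -0.0], [-0.0, 1.0, 0.0], [0.0, 0.0, -1.0]]
contact_force: [0.1, -0.3, -0.2]
gripper_width: 0.0937
grasp_force: 0.0
```

Call:
{"api": "carry_out", "payload": {
  "delta_pos": [
    [0.5,0.5,-0.3],
    [1,1,0],
    [1,1,0],
    [1,1,0],
    [1,1,0],
    [0.8,1,0],
    [0,0,0],
    [0,0,0]
  ],
  "twist": [0,0,0,0,0,0,0,0]
}}

```text
clock: 40.8
eef_pos: [0.3366, 0.2066, 0.2131]
ee_rot: [[-1.0, -0.005, 0.002], [-0.005, 1.0, 0.0], [-0.002, 0.0, -1.0]]
contact_force: [0.7, -0.1, 0.2]
gripper_width: 0.094
grasp_force: 0.0
```

Run:
```python
from fit import *
im={n:ctrl.read_camera(n) for n in("scene","top")}
for n in im: cv2.imwrite(f"pics/f_{n}.png",im[n])
print(ctrl.get_obs()["eef_pos"],ctrl.get_obs()["clock"])
# grey head: low-saturation mid-grey blob near the expected place, foot: very dark blob
for n in im:
    hsv=cv2.cvtColor(im[n],cv2.COLOR_BGR2HSV);V=hsv[...,2]
    x,y=proj(n,(.49,.043,.1)).astype(int)
    m=np.zeros_like(V);w=30;s=(slice(y-w,y+w),slice(x-w,x+w))
    m[s]=((V[s]>85)&(V[s]<150)).astype(np.uint8)
    m=cv2.morphologyEx(m,cv2.MORPH_OPEN,np.ones((3,3)))
    k,lab,st,ce=cv2.connectedComponentsWithStats(m)
    for i in range(1,k):
        if st[i,4]>40:
            c=cv2.minAreaRect(np.argwhere(lab==i)[:,::-1].astype(np.float32));print(n,"grey",st[i],c)
    x,y=proj(n,(.4848,.0429,.006)).astype(int);m=np.zeros_like(V);s=(slice(y-w,y+w),slice(x-w,x+w));m[s]=V[s]<28
    m=cv2.morphologyEx(m.astype(np.uint8),cv2.MORPH_OPEN,np.ones((3,3)));k,lab,st,ce=cv2.connectedComponentsWithStats(m)
    for i in range(1,k):
        if st[i,4]>30:print(n,"dark",st[i],ce[i])
    o=np.array([.4848,.0429,.006])
    c=np.array([proj(n,o+[.036*np.cos(t),.036*np.sin(t),h]) for t in np.linspace(0,6.28,60) for h in(0,.016)])
    print(n,"pred foot",c.min(0).round(1),c.max(0).round(1),"pred head top",[proj(n,o+v).round(1) for v in np.array([[-.0258,0,.1334],[.054,0,.104]])])
```

```text
[0.33848728 0.20511843 0.21277896] 40.9
scene grey [324 147  19  19 133] ((332.7931213378906, 157.4827423095703), (20.79787826538086, 13.741454124450684), 68.19859313964844)
scene grey [329 164  17  14 115] ((337.0479736328125, 168.79454040527344), (14.630145072937012, 13.342691421508789), 69.44395446777344)
scene dark [320 170  24  21 317] [330.37539432 181.50788644]
scene pred foot [319. 167.] [343.8 191. ] pred head top [array([328.5, 147.6]), array([339.9, 176.3])]
top dark [291 215   8  19 140] [294.64285714 223.80714286]
top dark [316 235   5  11  34] [318.20588235 240.08823529]
top dark [291 254  11   4  33] [296.         255.72727273]
top pred foot [282.3 218.9] [312.2 249. ] pred head top [array([294.1, 241.2]), array([294.9, 206.2])]
```

The foot (cols 320–344, bottom row 191 in the scene view) and head (top-view axis at column 294.6) match the upright, centred prediction to about 1 px. The arm is clear, so I hand in.

```bash
python3 -c "
from plant import ctrl
print(ctrl.close_job())"
```

```text
the job is handed in; nothing more can be done
None
```

I handed the job in at about 41 s: slide pushed home, both labels aimed at and held for over a second, and the scanner released upright on its plate. The hand-in returned no verdict, so this rests on my own force readings and camera measurements.

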